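# Park a print cartridge under the dock's leaf spring

## Task

Park the grey print cartridge in its dock: with the fingertips press it down hard on its sprung sealing pad and, still pressing, slide it under the cross bar and leaf spring until its nose is fully home against the end stop; then let go and draw the hand clear. Only press and push the cartridge, never lift or carry it, and leave the bottle, cap and roll core standing round the dock where they are.

Things in the scene. Friction and masses are not known exactly. Their poses are not given: they have to be found in the camera images.
- dock: Fixed metal parking dock, base 250 x 86 mm. Origin under the centre of the base, on the table; x is the direction in which the cartridge slides home, z up. Between two side rails (tops 32 mm above the table, channel 53 mm wide) lies the sprung sealing pad with the cartridge on it. Rear wall at the -x end: inner face x = -114 mm, 32 mm high.
- cross_bar (a point): Middle of the underside of the cross bar that bridges the dock's channel, 40 mm above the table. The bar is 14 mm wide along the slide (dock x = 47 to 61 mm); its top is 54 mm above the table.
- dock_stop (a point): Point on the end stop's face that the nose must reach, at dock x = 113 mm, 30 mm above the table; the stop's top is 42 mm high.
- pad (a joint): How far (m) the sprung sealing pad has sunk, always level: 0 = up (cartridge top 46 mm above the table, blocked by the cross bar), 0.010 = fully down (top 36 mm). A push of about 6.5 N starts it, 11 N gives 6 mm, 13.5 N 10 mm. The cartridge fits under the bar from 6 mm down. Once parked and let go, the cartridge rises against the bar: about 0.006.
- leaf (a joint): Lift (rad) of the leaf spring, a bare steel strip 30 mm wide, 47 mm long, fixed to the cross bar and sloping down beyond it towards the end stop: 0 = free, tip 33 mm above the table at dock x = 103 mm; about 0.14 when a parked cartridge holds the tip up. It presses down with up to 4 N.
- cartridge: Loose flat grey cartridge, 130 long x 50 wide x 22 mm high, 0.14 kg. Origin: centre of its underside; x along its length to the rounded nose (+65 mm), z up. A thumb ledge 44 mm wide, 6.5 mm high stands across its top at x = -15 to -9 mm: press on the flat top behind it (x = -65 to -15), push forward against its rear face. Parked: origin at dock x = +48 mm, ledge still 8 mm short of the cross bar.
- thumb_pad (a point): Where to press: on the cartridge's top surface, mid width, 12 mm behind the thumb ledge's rear face (cartridge x = -27 mm).
- cap: Bystander: small screw cap, 29 mm across, 17 mm high; origin at the centre of its underside.
- bottle: Bystander: filled bottle, 54 mm across, 166 mm high, standing; origin at the centre of its underside.
- core: Bystander: white cardboard roll core standing on end, 44 mm across, 48 mm high; origin at the centre of its underside.

How it is judged (in metres and radians):
On the way, in this order (a step that is already met when the one before it is completed fails the run):
1. the cartridge is pressed down by the fingers in front of the cross bar (value of joint pad above 0.005 m and contact force between the fingers and cartridge above 4 N and x of cartridge in the frame of dock below -0.005 m), for 0.1 s.
2. still pressed down by the fingers, its nose has passed under the cross bar (value of joint pad above 0.005 m and contact force between the fingers and cartridge above 3 N and x of cartridge in the frame of dock between 0 and 0.044 m), for 0.05 s.
At the end, for the whole second after the job is handed in: The cartridge lies flat in the dock at rest, its nose within 3.5 mm of the end stop, held down under the cross bar (underside less than 20.5 mm above the table) with the leaf spring lifted and resting on it; the roll core, cap and bottle are within 20 mm of where they stood (x of cartridge in the frame of dock above 0.0445 m and z of cartridge in the frame of dock below 0.0205 m and angle between the z axis of cartridge and the z axis of dock, either way round below 0.05 rad and value of joint leaf above 0.06 rad and linear speed of cartridge below 0.01 m/s and distance of each of core, cap, bottle from where it was at the start of the episode below 0.02 m); the robot touches nothing.
It fails at once if the cartridge is lifted or carried (z of cartridge in the frame of dock above 0.031 m).
It fails at once if the cartridge is tipped (angle between the z axis of cartridge and the z axis of dock, either way round above 0.2 rad).
It fails at once if a bystander is moved (distance of any of core, cap, bottle from where it was at the start of the episode above 0.03 m).
It also fails if it takes over 30 s, if anything falls off the work surface, if the arm or the gripper's body presses on something with over 40 N, if the wrist force passes 120 N, or if a joint passes its speed limit or range.

## Robot

A 6-joint arm with a two-finger parallel gripper is mounted at the origin on a cart in front of the work surface, level with it; the furniture and walls round the work are solid. World frame = base frame: x ahead of the robot, y to its left, z up, the work surface at z = 0. Lengths are in mm, angles in rad, forces in N, time in s.
With the tool pointing down it reaches from about 350 to 975 mm from the base axis. Payload 7.1 kg.
Tool frame: the origin (TCP) lies at the very end of the fingers, on their centre line; the grasp point (between the pads) lies 19 mm behind it (ctrl.tcp_to_grasp is the distance from the TCP to the grasp point, in mm); z points along the fingers, x is the direction in which the jaws open and shut, and the axes are right-handed (so a half turn about z gives the same grasp; the last joint's range is limited). The gripper opens to 88 mm and grips with 3 to 60 N. Pads are 20 mm wide; open, the fingers measure 115 mm over their backs; the gripper's body (75 mm by 178 mm) begins 61 mm behind the grasp point.
Start: joints at [1.277, 0.423, 1.63, -0, 1.089, -0.019], TCP at [169.565, 601.542, 222.675] pointing down, gripper open.
Joint ranges: [-3, 3], [-0.9, 2.11], [0.09, 2.58], [-1.31, 4.45], [0.11, 2.69], [-2.54, 2.54]. Speed limits (rad/s): [2.39, 2.39, 3.01, 3.14, 3.14, 3.14].

## Interface

Orientations are given as a rotation vector (axis times angle).
In Python, from workcell import get_obs, viewer, ctrl, masks_of gives the robot as it stands. The module is installed in compiled form; this text tells all that it offers.
- The arm moves only by the shell command python3 -m inch 'ROWS'. ROWS is JSON, a list of rows, each an object of numbers: "tx", "ty", "tz": the shift along the tool's x, y, z in cm; "ax", "ay", "az": the turn, a rotation vector about the tool's x, y, z in degrees; "jaw": the opening, from 0 (shut) to 1 (fully open). In form: [{"tx": .., "ty": .., "tz": .., "ax": .., "ay": .., "az": .., "jaw": ..}, ...]. A call has 1 to 12 rows; each row shifts and turns the commanded pose from where the row before left it, along the tool's axes as they then stand; what a row does not reach is not made up. A row lasts 1/8 s, in which the tool goes at most 62.5 mm and 10.7 degrees, less where a joint would pass 70% of its speed; a pose out of reach is approached as far as the arm can. A call is refused whole if a number of a shift passes 6.25 or a number of a turn 10.7, either way. A call with a gripper value outside its range is refused whole. The fingers move at their own pace and stop on an object; the grip force is fixed at half the most. Time passes only in rows, so rows that do not move let the fingers close. It gives the time, the measured TCP pose, the force and the opening at its end, in the units of the state.
- get_obs(): the state, without advancing time (a new reading comes with each control period).
- viewer.get_image(name): name is "scene" or "side" or "wrist"; returns (picture, depth): 480x640x3 uint8, red, green, blue; 480x640 float32, mm along the optical axis (not along the pixel's ray), 0 where there is no reading.
- viewer.get_calibration(name): a dict with "fx", "fy", "cx", "cy" (pixels), "rvec" (rotation vector, rad) and "tvec" (3), from world to camera coordinates, as OpenCV has them. Camera axes: x right, y down, z forward; pixel columns grow to the right and rows downward; lengths in mm; the calibration is good to about 2 mm. A picture is of the moment at which its call begins: read the wrist's pose just before it. get_calibration takes no time and is no camera call; for the wrist camera it gives the pose at the moment of the call.
- ctrl.close_job(): hands the job in, once; it reports no verdict.
Trained networks look in the newest picture that a camera, given by its name, has taken for a name from the list of things; names that differ only in an ending like _2 or _b are one class to them, and where a whole thing is asked for, a point or a joint stands for the part that bears it (a point fixed in the world has none). Each returns a list of dicts, best first, with "score" (0 to 1); they miss things now and then, are a little off and sometimes report something else, mostly with a low value. They report only what shows in the picture. A call takes as long as a camera call.
- masks_of(camera, thing): "pixels" (480x640 bool, what is visible of it) and "location" ([column, row] in pixels, amid what is visible of it).
The state is a dict: "t": time; "qpos": joint angles; "qvel": joint speeds; "joint_torque": joint torques, N m; "ee_pos": TCP position; "orientation": TCP orientation; "ft_force": force on the tool from outside, world axes, zero at the start; "moment": the same for the moment, N m; "width": finger opening in mm.
Only numpy, scipy, OpenCV 4.12 (cv2) and the standard library are available. Lean on these libraries where they do the work, as an engineer would, in place of code of your own. Each camera call takes 0.05 s, during which the arm holds its last target. There are 200 camera calls.

## Working session

There is one attempt and no reset: what is moved stays moved. The work goes in short steps, Python scripts to look and compute and a shell command to move; the robot and the scene stay as the last step left them, time stands still between calls to the robot, and variables do not carry over. Pictures are saved under pics/ and viewed, about 8 in all and at most 12, crops included, and the job is handed in when it is done.

```bash
mkdir -p pics; cat > h.py <<'E'
import numpy as np, cv2
from workcell import get_obs, viewer, ctrl, masks_of
def cal(n):
    c=viewer.get_calibration(n); R=cv2.Rodrigues(np.array(c['rvec'],float))[0]
    return c,R,np.array(c['tvec'],float).ravel()
def cloud(n,d):
    c,R,t=cal(n); v,u=np.mgrid[:480,:640]
    P=np.stack([(u-c['cx'])/c['fx']*d,(v-c['cy'])/c['fy']*d,d],-1)
    W=(P-t)@R; W[d==0]=np.nan
    return W
def save(im,f): cv2.imwrite('pics/'+f,im[:,:,::-1])
E
python3 - <<'E'
from h import *
o=get_obs(); print(o)
for n in ['scene','side','wrist']:
    im,d=viewer.get_image(n); save(im,n+'0.png'); W=cloud(n,d); np.savez(n+'0.npz',im=im,d=d,W=W)
    for th in ['dock','cartridge','cross_bar','leaf','cap','bottle','core','thumb_pad','dock_stop']:
        for r in masks_of(n,th)[:1]:
            m=r['pixels']; p=W[m]; p=p[~np.isnan(p[:,0])]
            if len(p): print(n,th,round(r['score'],2),np.round(r['location']),m.sum(),np.round(np.median(p,0)),np.round(np.percentile(p,[2,98],axis=0)).tolist())
            np.save(f'm_{n}_{th}.npy',m)
print(get_obs()['t'])
E
```

```text
{'t': 0.0, 'qpos': array([ 1.27700350e+00,  4.23829814e-01,  1.63067861e+00,  2.74692881e-05,
        1.08859133e+00, -1.89650181e-02]), 'qvel': array([-0.00072468, -0.00099777,  0.00076707,  0.00022446, -0.00089531,
        0.0001621 ]), 'joint_torque': array([ 2.32723563e-03, -5.44649756e+01, -2.73669899e+01,  6.44992408e-02,
        2.29331141e-02, -1.07531353e-04]), 'ee_pos': array([169.40122392, 601.03443932, 221.91305332]), 'orientation': array([ 2.50411868e+00,  1.89566434e+00, -1.93620044e-03]), 'ft_force': array([-0.06228011, -0.17068603,  0.42811736]), 'moment': array([-0.01871356,  0.02195603, -0.00115542]), 'width': 87.92972055706626}
scene dock 0.86 [286. 281.] 2883 [504. 382.  25.] [[412.0, 356.0, 2.0], [650.0, 456.0, 54.0]]
scene cartridge 0.66 [268. 266.] 1659 [483. 396.  46.] [[430.0, 373.0, 30.0], [555.0, 431.0, 52.0]]
scene cross_bar 0.85 [290. 282.] 2915 [505. 381.  25.] [[412.0, 355.0, 2.0], [650.0, 455.0, 54.0]]
scene leaf 0.62 [320. 241.] 77 [632. 427.  38.] [[619.0, 414.0, 36.0], [640.0, 443.0, 40.0]]
scene cap 0.41 [300. 288.] 81 [506. 344.  16.] [[431.0, 238
[... 878 characters left out ...]
[739.0, 340.0, 166.0]]
side core 0.96 [221. 242.] 876 [474. 470.  36.] [[456.0, 459.0, 9.0], [496.0, 500.0, 49.0]]
side thumb_pad 0.83 [252. 260.] 2776 [489. 399.  45.] [[431.0, 374.0, 26.0], [558.0, 437.0, 52.0]]
side dock_stop 0.85 [273. 278.] 3960 [511. 384.  27.] [[413.0, 356.0, 3.0], [654.0, 458.0, 54.0]]
wrist dock 0.88 [213. 466.] 1967 [416. 419.  12.] [[409.0, 358.0, 0.0], [450.0, 442.0, 32.0]]
wrist cross_bar 0.68 [211. 470.] 1875 [416. 419.  13.] [[409.0, 359.0, 2.0], [450.0, 442.0, 32.0]]
wrist core 0.58 [289. 474.] 374 [457. 488.   7.] [[454.0, 468.0, 0.0], [471.0, 502.0, 17.0]]
wrist dock_stop 0.97 [212. 469.] 1849 [416. 419.  13.] [[409.0, 360.0, 3.0], [449.0, 442.0, 32.0]]
1.5
```

```bash
python3 - <<'E'
from h import *
im=cv2.imread('pics/side0.png')[140:360,130:470]
cv2.imwrite('pics/side0c.png',cv2.resize(im,None,fx=2.3,fy=2.3,interpolation=cv2.INTER_CUBIC))
for n in ['scene','side']:
    W=np.load(n+'0.npz')['W']; m=np.load(f'm_{n}_cartridge.npy')
    p=W[m]; p=p[~np.isnan(p[:,0])]
    t=p[(abs(p[:,2]-46)<2)]; r=cv2.minAreaRect(t[:,:2].astype(np.float32)); print(n,'cart top',len(t),r,t[:,2].mean())
    l=p[p[:,2]>49.5]; print(' ledge',len(l),cv2.minAreaRect(l[:,:2].astype(np.float32)),l.mean(0))
    m=np.load(f'm_{n}_dock.npy')|np.load(f'm_{n}_cross_bar.npy')
    p=W[m]; p=p[~np.isnan(p[:,0])]; p=p[(p[:,0]<680)]
    print(' dock all',cv2.minAreaRect(p[:,:2].astype(np.float32)))
    t=p[abs(p[:,2]-32)<1.5]; print(' rails',len(t),cv2.minAreaRect(t[:,:2].astype(np.float32)))
    b=p[abs(p[:,2]-54)<1.5]; print(' bar',len(b),cv2.minAreaRect(b[:,:2].astype(np.float32)),b.mean(0))
E
```

```text
scene cart top 1074 ((495.0374450683594, 406.3136901855469), (129.09915161132812, 52.22772979736328), 8.861241340637207) 45.977851231389735
 ledge 66 ((484.5684814453125, 402.9998474121094), (7.8370513916015625, 42.043609619140625), 8.623025894165039) [483.76263935 402.85375162  51.64193371]
 dock all ((563.1427001953125, 372.5478210449219), (285.3304138183594, 215.6152801513672), 14.012380599975586)
 rails 492 ((533.1702270507812, 411.77056884765625), (240.44091796875, 70.50180053710938), 9.168564796447754)
 bar 127 ((590.6702270507812, 421.5606994628906), (16.31826400756836, 70.29298400878906), 7.491074085235596) [590.19668024 420.60033166  53.83319143]
side cart top 1823 ((495.9404296875, 406.5629577636719), (130.6959686279297, 52.798683166503906), 8.725317001342773) 45.81685437366034
 ledge 100 ((498.7691650390625, 410.5618896484375), (47.951053619384766, 42.300384521484375), 25.584186553955078) [484.681852   403.52652074  51.73683768]
 dock all ((568.4525146484375, 377.9021911621094), (299.56744384765625, 233.22457885742188), 20.26453971862793)
 rails 677 ((533.2557983398438, 411.906494140625), (238.84027099609375, 71.58663940429688), 9.336749076843262)
 bar 211 ((590.9427490234375, 422.4925231933594), (15.47045612335205, 68.9726791381836), 10.006917953491211) [590.35439744 420.96805162  53.80700619]
```

View pics/side0c.png

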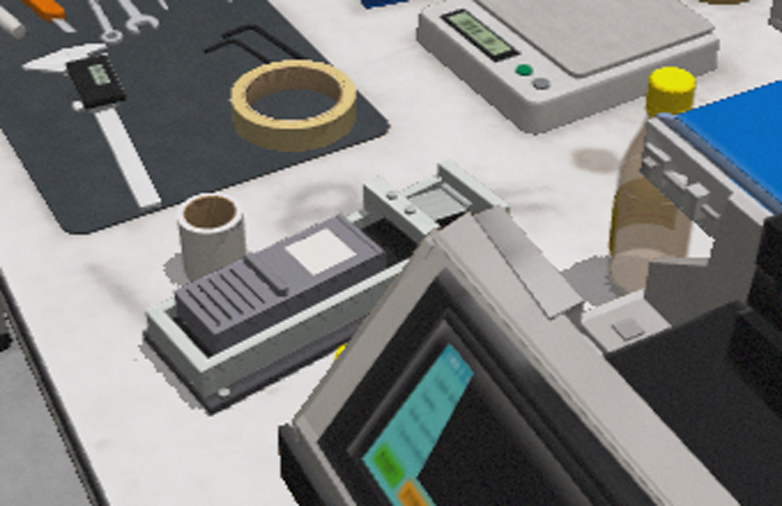

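```bash
python3 - <<'E'
from h import *
H=np.full((16,17),-1.)
for n in ['scene','side']:
    W=np.load(n+'0.npz')['W'].reshape(-1,3); W=W[~np.isnan(W[:,0])]
    i=((W[:,0]-0)//50).astype(int); j=((W[:,1]-0)//50).astype(int)
    k=(i>=0)&(i<16)&(j>=0)&(j<17)&(W[:,2]<600)
    np.maximum.at(H,(i[k],j[k]),W[k,2])
print('cols y0..850; rows x'); 
for a in range(16): print(a*50,H[a].astype(int))
W=np.load('side0.npz')['W'];im=np.load('side0.npz')['im'].astype(int)
y=(im[...,0]>150)&(im[...,1]>150)&(im[...,2]<80)&(W[...,2]<30)
print('cap',np.nanmedian(W[y],0),y.sum())
E
```

```text
cols y0..850; rows x
0 [-1 -1 -1 -1 -1 -1 -1 -1 -1 -1 -1 -1 -1 -1 -1 -1 -1]
50 [301  -1  -1  -1  -1  -1  -1  -1  -1  -1  -1  -1  -1  -1  -1  -1  -1]
100 [312  -1  -1  -1  -1  -1  -1  -1  -1  -1  -1  -1  -1  -1  -1  -1  -1]
150 [ -1  -1  -1  -1  -1  -1  -1  -1  -1  -1 325 319 335 274  -1  -1  -1]
200 [ -1  -1  -1  -1  -1  -1  -1  -1  -1  -1  -1  -1 344 344  -1  -1  -1]
250 [-1 -1 -1 -1 -1 -1 -1 -1 -1 -1 -1 -1 -1 -1 -1 -1 -1]
300 [-1  2  2  2  3  2  2  1  3  2  1  1  1  1  2  1  1]
350 [ 7 11 11 10  3  2  2  2  2  3  2  5  5  5  5  5  5]
400 [143 142 143 141 135  87   3  48  48   2   2   5   6  14  13  12  19]
450 [195 195 194 194 193   2   2  53  53  49  49   9   9  21  21  19  17]
500 [199 199 199 200 201  -1  18  49  50   4   3   6  16   5   5  10  10]
550 [187 292 254 153  -1  -1  -1  56  57  55   2  26  26  26   8   8  19]
600 [198 297 296 201 188 184  -1  54  54  43   3  26  26  27   9  19  19]
650 [210 247 210 210 210 206   2  42  43  43   2   5   4   4   6   5   4]
700 [260 260 261 261 261 260 167   2   2   3  32  33  34  33  44  45  45]
750 [259 369 368 262 262 262   2   1   2   3  41  42  43  41 162  42 165]
cap [510.20349485 351.95364964  15.30585712] 11
```

View pics/scene0.png

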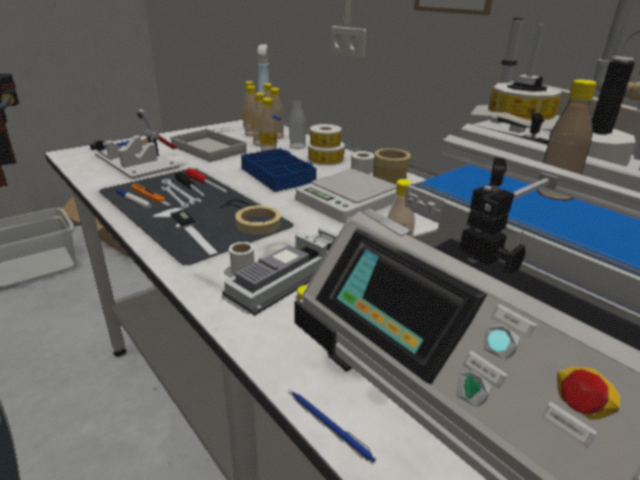

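Console lies at y below about 260 mm (bottom right of the image, covering the cap at (302,291)). The dock runs at about 9° yaw, centred at (537,413). I'll put the jaw axis along the slide with the fingers shut, which keeps the gripper body away from the console.

```bash
python3 -m inch '[{"az":9.3,"jaw":0},{"az":9.3,"jaw":0},{"az":9.3,"jaw":0},{"az":9.3,"jaw":0},{"az":9.3,"jaw":0},{"az":9.3,"jaw":0},{"az":9.4,"jaw":0}]'
cat > go.py <<'E'
import sys
from h import *
from scipy.spatial.transform import Rotation as Ro
o=get_obs(); R=Ro.from_rotvec(o['orientation']); g=np.array(eval(sys.argv[1]),float)
x=R.as_matrix()[:,0]; z=R.as_matrix()[:,2]
print('t',o['t'],'pos',o['ee_pos'].round(1),'F',o['ft_force'].round(1),'w',round(o['width'],1),'xyaw',np.degrees(np.arctan2(x[1],x[0])).round(2),'z',z.round(3),'tool delta cm',(R.inv().apply(g-o['ee_pos'])/10).round(2))
E
python3 go.py '(467,402,100)'
```

```text
t 1.5 pos [169.5 601.5 222.7] F [ 0.4 -0.5 -0.5] w 87.9 xyaw 74.26 z [-0. -0. -1.] tool delta cm [-11.14  34.04  12.27]$[0]: bad value
```

```bash
python3 -m inch '[{"az":9.3,"jaw":0.0},{"az":9.3},{"az":9.3},{"az":9.3},{"az":9.3},{"az":9.3},{"az":9.4}]' || python3 -m inch '[{"tx":0,"ty":0,"tz":0,"ax":0,"ay":0,"az":9.3,"jaw":0}]'; python3 go.py '(467,402,100)'
```

```text
t: 1.62
ee_pos: [169.5, 601.5, 222.7]
orientation: [-2.653, -1.682, 0.0]
ft_force: [-0.2, 0.6, 0.0]
width: 81.2
t 1.625 pos [169.5 601.5 222.7] F [-0.2  0.6  0. ] w 81.2 xyaw 64.75 z [-0. -0. -1.] tool delta cm [-5.36 35.42 12.27]$[0]: bad value
```

```bash
python3 -m inch '[{"tx":0,"ty":0,"tz":0,"ax":0,"ay":0,"az":9.3,"jaw":0},{"tx":0,"ty":0,"tz":0,"ax":0,"ay":0,"az":9.3,"jaw":0},{"tx":0,"ty":0,"tz":0,"ax":0,"ay":0,"az":9.3,"jaw":0},{"tx":0,"ty":0,"tz":0,"ax":0,"ay":0,"az":9.3,"jaw":0},{"tx":0,"ty":0,"tz":0,"ax":0,"ay":0,"az":9.3,"jaw":0},{"tx":0,"ty":0,"tz":0,"ax":0,"ay":0,"az":9.2,"jaw":0},{"tx":4.3,"ty":4.05,"tz":0,"ax":0,"ay":0,"az":0,"jaw":0},{"tx":4.3,"ty":4.05,"tz":0,"ax":0,"ay":0,"az":0,"jaw":0},{"tx":4.3,"ty":4.05,"tz":0,"ax":0,"ay":0,"az":0,"jaw":0},{"tx":4.3,"ty":4.05,"tz":0,"ax":0,"ay":0,"az":0,"jaw":0},{"tx":4.3,"ty":4.05,"tz":0,"ax":0,"ay":0,"az":0,"jaw":0},{"tx":4.3,"ty":4.05,"tz":0,"ax":0,"ay":0,"az":0,"jaw":0}]'; python3 go.py '(463,401.2,100)'
```

```text
t: 3.12
ee_pos: [464.8, 402.0, 222.9]
orientation: [-3.131, -0.253, -0.001]
ft_force: [0.1, 1.7, 0.9]
width: 0.5
t 3.125 pos [464.8 402.  222.9] F [0.1 1.7 0.9] w 0.5 xyaw 9.25 z [ 0.  0. -1.] tool delta cm [-0.2   0.05 12.29]
```

Descend to z≈85 and look.

```bash
python3 -m inch '[{"tx":-0.2,"ty":0,"tz":4.6,"ax":0,"ay":0,"az":0,"jaw":0},{"tx":0,"ty":0,"tz":4.6,"ax":0,"ay":0,"az":0,"jaw":0},{"tx":0,"ty":0,"tz":4.6,"ax":0,"ay":0,"az":0,"jaw":0},{"tx":0,"ty":0,"tz":0,"ax":0,"ay":0,"az":0,"jaw":0}]'; python3 - <<'E'
from h import *
im,d=viewer.get_image('wrist'); W=cloud('wrist',d)
s,d2=viewer.get_image('side')
out=np.hstack([cv2.resize(im,(480,360)),cv2.resize(s[160:340,170:330],(320,360))]); save(out,'b.png')
l=W[(W[...,2]>51)&(W[...,2]<56)&(W[...,0]<545)&(W[...,0]>440)&(W[...,1]>370)&(W[...,1]<440)]
t=W[abs(W[...,2]-46)<2]; 
print('ledge',len(l),l.mean(0) if len(l) else 0, cv2.minAreaRect(l[:,:2].astype(np.float32)) if len(l) else 0)
print('top',len(t),cv2.minAreaRect(t[:,:2].astype(np.float32)) if len(t) else 0)
E
python3 go.py '(463,401.2,46)'
```

```text
t: 3.62
ee_pos: [459.3, 401.0, 81.5]
orientation: [3.127, 0.253, -0.009]
ft_force: [-0.9, 0.3, -0.2]
width: 0.5
ledge 1031 [485.41735807 407.66740858  54.67202771] ((502.06524658203125, 412.92779541015625), (85.27955627441406, 43.88788604736328), 21.940399169921875)
top 4404 ((523.5597534179688, 442.83367919921875), (190.42901611328125, 121.03704833984375), 5.724662780761719)
t 3.725 pos [461.7 403.3  85.5] F [0.2 0.4 0.4] w 0.6 xyaw 9.26 z [ 0.  0. -1.] tool delta cm [0.09 0.23 3.95]
```

View pics/b.png

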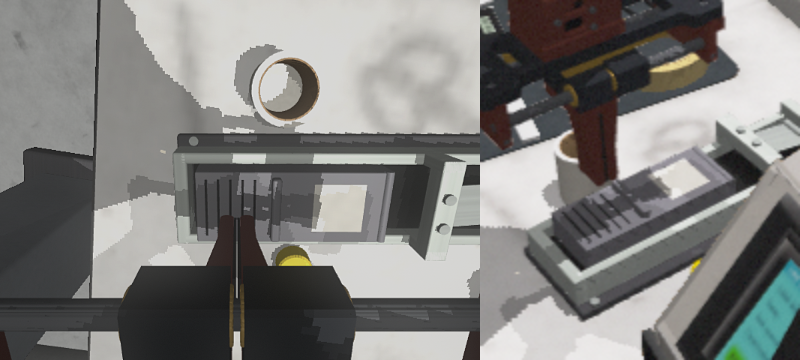

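Wrist view: fingertips over the ribbed rear top, ledge ahead at (277,205), bar at (440,210), all well aligned. Press down.

```bash
python3 -m inch '[{"tx":0,"ty":0.2,"tz":2.5,"ax":0,"ay":0,"az":0,"jaw":0},{"tx":0,"ty":0,"tz":1.2,"ax":0,"ay":0,"az":0,"jaw":0},{"tx":0,"ty":0,"tz":0.5,"ax":0,"ay":0,"az":0,"jaw":0},{"tx":0,"ty":0,"tz":0.3,"ax":0,"ay":0,"az":0,"jaw":0},{"tx":0,"ty":0,"tz":0,"ax":0,"ay":0,"az":0,"jaw":0}]'; python3 go.py '(463,401.2,37)'
```

```text
t: 4.35
ee_pos: [462.2, 401.5, 41.7]
orientation: [-3.131, -0.254, -0.002]
ft_force: [-3.5, -2.0, 10.3]
width: 0.4
t 4.35 pos [462.2 401.5  41.7] F [-3.5 -2.  10.3] w 0.4 xyaw 9.27 z [ 0.001  0.001 -1.   ] tool delta cm [0.08 0.04 0.47]
```

```bash
python3 -m inch '[{"tx":0,"ty":0,"tz":0.3,"ax":0,"ay":0,"az":0,"jaw":0},{"tx":0,"ty":0,"tz":0.2,"ax":0,"ay":0,"az":0,"jaw":0},{"tx":0,"ty":0,"tz":0,"ax":0,"ay":0,"az":0,"jaw":0},{"tx":0,"ty":0,"tz":0,"ax":0,"ay":0,"az":0,"jaw":0}]'; python3 go.py '(463,401.2,37)'
```

```text
t: 4.85
ee_pos: [462.2, 401.5, 37.3]
orientation: [-3.13, -0.254, -0.002]
ft_force: [-3.2, -3.0, 12.9]
width: 0.1
t 4.85 pos [462.2 401.5  37.3] F [-3.2 -3.  12.9] w 0.1 xyaw 9.26 z [ 0.001  0.001 -1.   ] tool delta cm [0.08 0.04 0.03]
```

```bash
python3 -m inch '[{"tx":0.4,"ty":0,"tz":0.05,"ax":0,"ay":0,"az":0,"jaw":0},{"tx":0.4,"ty":0,"tz":0,"ax":0,"ay":0,"az":0,"jaw":0},{"tx":0.4,"ty":0,"tz":0,"ax":0,"ay":0,"az":0,"jaw":0},{"tx":0.4,"ty":0,"tz":0,"ax":0,"ay":0,"az":0,"jaw":0},{"tx":0.4,"ty":0,"tz":0,"ax":0,"ay":0,"az":0,"jaw":0}]'; python3 go.py '(463,401.2,37)'
python3 - <<'E'
from h import *
im,d=viewer.get_image('wrist'); s,d2=viewer.get_image('side')
save(np.hstack([cv2.resize(im,(480,360)),cv2.resize(s[160:340,170:330],(320,360))]),'c.png')
E
```

```text
t: 5.48
ee_pos: [480.0, 404.4, 36.3]
orientation: [3.131, 0.253, -0.004]
ft_force: [-10.1, -1.5, 13.1]
width: 0.4
t 5.475 pos [480.  404.4  36.3] F [-10.1  -1.5  13.1] w 0.4 xyaw 9.25 z [-0.002 -0.    -1.   ] tool delta cm [-1.73  0.04 -0.06]
```

View pics/c.png

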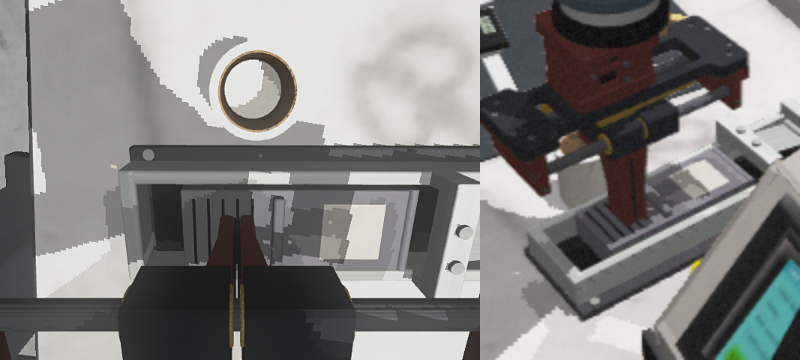

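The cartridge has followed the fingers (nose edge at (415,230), just short of the bar) and is still pressed down. Continue under the bar.

```bash
python3 -m inch '[{"tx":0.4,"ty":0,"tz":0,"ax":0,"ay":0,"az":0,"jaw":0},{"tx":0.4,"ty":0,"tz":0,"ax":0,"ay":0,"az":0,"jaw":0},{"tx":0.4,"ty":0,"tz":0,"ax":0,"ay":0,"az":0,"jaw":0},{"tx":0.4,"ty":0,"tz":0,"ax":0,"ay":0,"az":0,"jaw":0}]';python3 -m inch '[{"tx":0.4,"ty":0,"tz":0,"ax":0,"ay":0,"az":0,"jaw":0},{"tx":0.4,"ty":0,"tz":0,"ax":0,"ay":0,"az":0,"jaw":0},{"tx":0.4,"ty":0,"tz":0,"ax":0,"ay":0,"az":0,"jaw":0},{"tx":0.4,"ty":0,"tz":0,"ax":0,"ay":0,"az":0,"jaw":0}]'; python3 go.py '(556.5,416.1,37)'
```

```text
t: 6.08
ee_pos: [495.8, 407.0, 36.5]
orientation: [3.131, 0.253, -0.004]
ft_force: [-10.2, -0.7, 13.2]
width: 0.3
t: 6.58
ee_pos: [511.6, 409.6, 36.5]
orientation: [3.131, 0.253, -0.004]
ft_force: [-9.6, -1.9, 13.6]
width: 0.4
t 6.575 pos [511.6 409.6  36.5] F [-9.6 -1.9 13.6] w 0.4 xyaw 9.25 z [-0.002 -0.    -1.   ] tool delta cm [ 4.53  0.08 -0.06]
```

```bash
python3 -m inch '[{"tx":0.4,"ty":0,"tz":0,"ax":0,"ay":0,"az":0,"jaw":0},{"tx":0.4,"ty":0,"tz":0,"ax":0,"ay":0,"az":0,"jaw":0},{"tx":0.4,"ty":0,"tz":0,"ax":0,"ay":0,"az":0,"jaw":0},{"tx":0.4,"ty":0,"tz":0,"ax":0,"ay":0,"az":0,"jaw":0}]';python3 -m inch '[{"tx":0.4,"ty":0,"tz":0,"ax":0,"ay":0,"az":0,"jaw":0},{"tx":0.4,"ty":0,"tz":0,"ax":0,"ay":0,"az":0,"jaw":0},{"tx":0.3,"ty":0,"tz":0,"ax":0,"ay":0,"az":0,"jaw":0},{"tx":0.3,"ty":0,"tz":0,"ax":0,"ay":0,"az":0,"jaw":0}]'; python3 go.py '(556.5,416.1,37)'
python3 - <<'E'
from h import *
im,d=viewer.get_image('wrist'); s,d2=viewer.get_image('side')
save(np.hstack([cv2.resize(im,(480,360)),cv2.resize(s[140:320,190:350],(320,360))]),'d.png')
E
```

```text
t: 7.08
ee_pos: [527.4, 412.3, 36.6]
orientation: [-3.131, -0.253, 0.004]
ft_force: [-9.2, -1.3, 12.3]
width: 0.5
t: 7.58
ee_pos: [541.0, 414.6, 36.5]
orientation: [-3.131, -0.253, 0.004]
ft_force: [-9.6, -1.1, 13.4]
width: 0.4
t 7.575 pos [541.  414.6  36.5] F [-9.6 -1.1 13.4] w 0.4 xyaw 9.25 z [-0.003 -0.    -1.   ] tool delta cm [ 1.55  0.1  -0.05]
```

View pics/d.png

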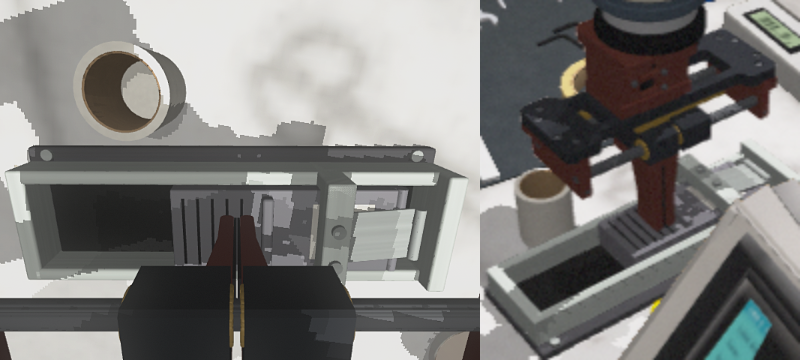

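The nose edge at about (415,237) is out beyond the bar under the leaf; the stop face is around (437,235). Push on until the force rises.

```bash
for i in 1; do python3 -m inch '[{"tx":0.3,"ty":0,"tz":0,"ax":0,"ay":0,"az":0,"jaw":0},{"tx":0.3,"ty":0,"tz":0,"ax":0,"ay":0,"az":0,"jaw":0},{"tx":0.2,"ty":0,"tz":0,"ax":0,"ay":0,"az":0,"jaw":0}]'; done; python3 -m inch '[{"tx":0.2,"ty":0,"tz":0,"ax":0,"ay":0,"az":0,"jaw":0},{"tx":0.1,"ty":0,"tz":0,"ax":0,"ay":0,"az":0,"jaw":0}]'; python3 go.py '(556.5,416.1,37)'
```

```text
t: 8.05
ee_pos: [548.6, 415.7, 36.4]
orientation: [3.131, 0.253, -0.005]
ft_force: [-10.7, -1.3, 11.9]
width: 0.2
t: 8.3
ee_pos: [551.5, 416.1, 36.3]
orientation: [3.131, 0.253, -0.005]
ft_force: [-11.0, -1.2, 12.4]
width: 0.2
t 8.3 pos [551.5 416.1  36.3] F [-11.   -1.2  12.4] w 0.2 xyaw 9.26 z [-0.003 -0.001 -1.   ] tool delta cm [ 0.49  0.08 -0.07]
```

```bash
python3 -m inch '[{"tx":0.2,"ty":0,"tz":0,"ax":0,"ay":0,"az":0,"jaw":0},{"tx":0.2,"ty":0,"tz":0,"ax":0,"ay":0,"az":0,"jaw":0}]'; python3 -m inch '[{"tx":0.15,"ty":0,"tz":0,"ax":0,"ay":0,"az":0,"jaw":0},{"tx":0.15,"ty":0,"tz":0,"ax":0,"ay":0,"az":0,"jaw":0}]'
python3 - <<'E'
from h import *
im,d=viewer.get_image('wrist')
save(cv2.resize(im[200:400,200:640],None,fx=1.8,fy=1.8),'e.png')
E
```

```text
t: 8.55
ee_pos: [554.9, 416.7, 36.3]
orientation: [3.131, 0.254, -0.007]
ft_force: [-12.1, -1.0, 13.3]
width: 0.2
t: 8.8
ee_pos: [558.1, 417.2, 36.4]
orientation: [3.131, 0.253, -0.007]
ft_force: [-14.0, -2.3, 13.8]
width: 0.3
```

View pics/e.png

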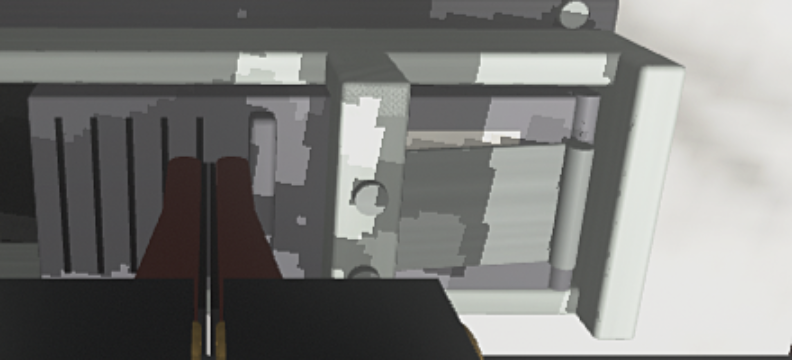

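Nose roller edge at (590,110) is close to the stop (~(612,110)); the ledge sits at x≈262, about 60 px before the bar. A little more.

```bash
python3 -m inch '[{"tx":0.15,"ty":0,"tz":0,"ax":0,"ay":0,"az":0,"jaw":0},{"tx":0.15,"ty":0,"tz":0,"ax":0,"ay":0,"az":0,"jaw":0}]'; python3 -m inch '[{"tx":0.1,"ty":0,"tz":0,"ax":0,"ay":0,"az":0,"jaw":0},{"tx":0.1,"ty":0,"tz":0,"ax":0,"ay":0,"az":0,"jaw":0}]'
```

```text
t: 9.1
ee_pos: [561.2, 417.7, 36.3]
orientation: [3.131, 0.253, -0.006]
ft_force: [-10.8, -0.7, 12.8]
width: 0.4
t: 9.35
ee_pos: [561.5, 417.7, 36.3]
orientation: [3.13, 0.253, -0.011]
ft_force: [-18.5, -2.4, 18.3]
width: 0.6
```

```bash
python3 -m inch '[{"tx":0.1,"ty":0,"tz":0,"ax":0,"ay":0,"az":0,"jaw":0},{"tx":0.1,"ty":0,"tz":0,"ax":0,"ay":0,"az":0,"jaw":0}]'
python3 - <<'E'
from h import *
im,d=viewer.get_image('wrist')
save(cv2.resize(im[200:400,200:640],None,fx=1.8,fy=1.8),'f.png')
E
```

```text
t: 9.6
ee_pos: [561.5, 417.7, 36.3]
orientation: [3.129, 0.253, -0.017]
ft_force: [-26.0, -3.1, 23.2]
width: 0.2
```

View pics/f.png

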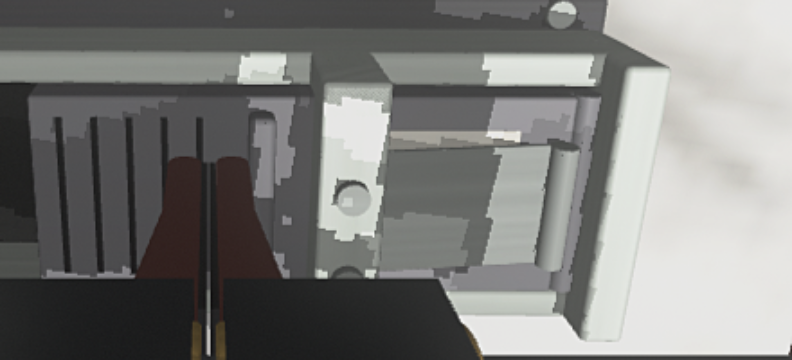

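Firmly home (no motion, force rising; nose at (592,190) against the stop, leaf on top). Relieve most of the forward push, then lift straight up.

```bash
python3 -m inch '[{"tx":-0.25,"ty":0,"tz":0,"ax":0,"ay":0,"az":0,"jaw":0},{"tx":0,"ty":0,"tz":-0.4,"ax":0,"ay":0,"az":0,"jaw":0},{"tx":0,"ty":0,"tz":-0.6,"ax":0,"ay":0,"az":0,"jaw":0},{"tx":0,"ty":0,"tz":-1.5,"ax":0,"ay":0,"az":0,"jaw":0},{"tx":0,"ty":0,"tz":-4,"ax":0,"ay":0,"az":0,"jaw":0},{"tx":0,"ty":0,"tz":-5,"ax":0,"ay":0,"az":0,"jaw":0},{"tx":-5,"ty":0,"tz":0,"ax":0,"ay":0,"az":0,"jaw":0},{"tx":-5,"ty":0,"tz":0,"ax":0,"ay":0,"az":0,"jaw":0},{"tx":0,"ty":0,"tz":0,"ax":0,"ay":0,"az":0,"jaw":0}]'
python3 - <<'E'
from h import *
s,d=viewer.get_image('side'); W=cloud('side',d); W0=np.load('side0.npz')['W']
for th in ['cartridge','leaf','core','bottle']:
    r=masks_of('side',th)
    if r:
        p=W[r[0]['pixels']]; p=p[~np.isnan(p[:,0])]; print(th,round(r[0]['score'],2),np.median(p,0).round(1))
        if th=='cartridge':
            t=p[p[:,0]<590]; print(np.percentile(t,[2,50,98],axis=0).round(1)); 
            l=t[(t[:,2]>44.5)&(t[:,2]<49)]; print('ledge',len(l),l.mean(0))
im,dw=viewer.get_image('wrist')
save(np.hstack([cv2.resize(im,(480,360)),cv2.resize(s[160:340,190:350],(320,360))]),'g.png')
Ww=cloud('wrist',dw); f=lambda lo,hi:Ww[(Ww[...,2]>lo)&(Ww[...,2]<hi)&(Ww[...,0]>540)&(Ww[...,0]<620)&(Ww[...,1]>400)&(Ww[...,1]<440)]
print('wrist ledge',len(f(44,49)),np.nanmean(f(44,49),0),'bar',np.nanmean(f(52,57),0))
print(get_obs()['ft_force'])
E
```

```text
t: 10.78
ee_pos: [463.9, 401.3, 151.0]
orientation: [-3.131, -0.256, -0.001]
ft_force: [0.3, 0.8, -0.1]
width: 0.5
cartridge 0.79 [550.9 410.2  39.3]
[[518.4 386.2  20.7]
 [547.2 409.7  39.3]
 [584.6 439.6  46.9]]
ledge 79 [573.03886225 418.30194525  46.11648914]
leaf 0.61 [553.5 411.8  39.3]
core 0.69 [473.8 468.5  34.4]
bottle 0.83 [712.4 319.3  74.3]
wrist ledge 812 [576.32047637 420.37828413  46.04241082] bar [590.09511029 420.59633699  53.96533282]
[0.67644316 0.2590201  0.3607421 ]
```

View pics/g.png

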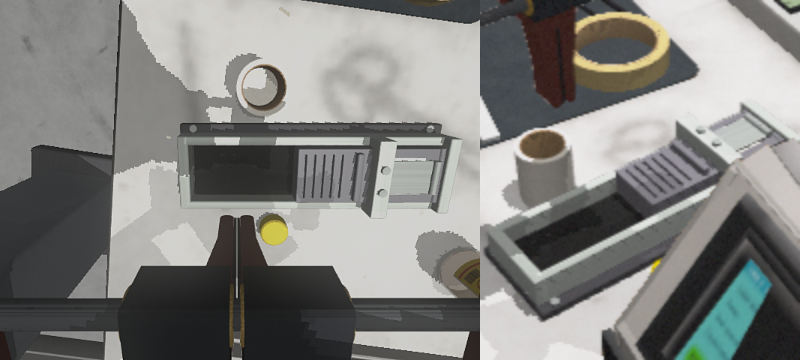

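```bash
python3 -c "
from workcell import ctrl; print(ctrl.close_job())"
```

```text
the job is handed in; nothing more can be done
None
```

The cartridge is parked in its dock, with its nose against the end stop as far as I could measure. I handed the job in at about 11 s of the 30 s allowed. The hand-in reports no verdict.

**What I did:** With the fingers shut I pressed the cartridge down about 9 mm, using about 13 N. Still pressing, I slid it about 90 mm under the bar and leaf. It stopped dead while the forward force rose to 26 N. I then eased the push, lifted straight up and backed the hand away.

**Last checks:**

| Check | Result |
|---|---|
| Cartridge position | about dock x = 47 mm, worked out from how far the ledge moved (needs 44.5 mm; good to roughly 2 mm) |
| Cartridge height | top at 39.3 mm, so underside about 17 mm (limit 20.5 mm) |
| Leaf spring | last pressed close-up showed it resting on the cartridge; I did not measure its lift directly |
| Roll core and bottle | within about 2 mm of their start |
| Cap | still beside the dock in the picture; I did not re-measure it |
| Hand | tip 151 mm above the table, reading no contact force |

**One disagreement:** in the last picture the network's "leaf" mask was wrong. It marked the cartridge instead, so I ignored it.

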